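# Load a lamp cartridge through the slot of a detector lamp house

### The arm

A 6-joint arm with a two-finger parallel gripper is mounted at the origin on the work surface. World frame = base frame: x ahead of the robot, y to its left, z up, the work surface at z = 0. Lengths are in mm, angles in rad, forces in N, time in s.
With the tool pointing down it reaches from about 350 to 800 mm from the base axis. Payload 7.3 kg.
Tool frame: the origin (TCP) lies midway between the tips of the shut fingers; the grasp point (between the pads) lies 19 mm behind it (r.grip_point_offset is the distance from the TCP to the grasp point, in mm); z points along the fingers, y is the direction in which the jaws open and shut (so a half turn about z gives the same grasp; the last joint's range is limited). The gripper opens to 85 mm and grips with 20 to 120 N. Pads are 22 mm wide; open, the fingers measure 114 mm over their backs; the gripper's body (76 mm by 85 mm) begins 54 mm behind the grasp point. The pads swing forward as they close: fully open they stand 13 mm farther back than shut.
Start: joints at [-1.452, 0.342, 1.524, -0, 1.275, -0.146], TCP at [137.423, -506.714, 231.322] pointing down, gripper open.
Joint ranges: [-2.53, 2.53], [-0.77, 2.02], [0.04, 2.7], [-1, 4.14], [0.28, 2.66], [-3.11, 3.11]. Speed limits (rad/s): [2.57, 2.57, 3.14, 3.14, 3.14, 3.14].

### API

Orientations are given as [roll, pitch, yaw] about the fixed x, y, z axes, in that order (R = Rz(yaw) Ry(pitch) Rx(roll)).
In Python, from station import r, vision, ticket gives the robot as it stands.
- The arm moves only by the tool play_rows, never from a script. Its argument "commands" is a list of rows, each an object of numbers: "dx", "dy", "dz": the shift along the tool's x, y, z in m; "spin": the turn about the tool's z in rad; "fingers": the opening, from -1 (shut) to 1 (fully open). In form: [{"dx": .., "dy": .., "dz": .., "spin": .., "fingers": ..}, ...]. A call has 1 to 12 rows; each row shifts and turns the pose as measured when the row begins, along the tool's axes as they then stand; what a row does not reach is not made up. A row lasts 1/8 s, in which the tool goes at most 62.5 mm and 10.7 degrees, less where a joint would pass 70% of its speed; a pose out of reach is approached as far as the arm can. A call is refused whole if a number of a shift passes 0.0625 or a number of a turn 0.188, either way. A call with a gripper value outside its range is refused whole. The fingers move at their own pace and stop on an object; "force" is the grip in N (left out, the last holds). Time passes only in rows, so rows that do not move let the fingers close. It gives the time, the measured TCP pose, the force and the opening at its end, in the units of the state.
- r.observe(): the state, without advancing time (a new reading comes with each control period).
- vision.grab_frame(name): name is "scene" or "top"; returns the picture (420x560x3 uint8, blue, green, red); there is no depth.
- vision.calibration(name): a dict with "fx", "fy", "cx", "cy" (pixels), "xyz" and "rotation" of the camera in the world. Camera axes: x right, y down, z forward; pixel columns grow to the right and rows downward; lengths in mm; the calibration is good to about 2 mm. A picture is of the moment at which its call begins. calibration takes no time and is no camera call.
- ticket.job_done(): hands the job in, once; it reports no verdict.
The state is a dict: "t": time; "joint_positions": joint angles; "joint_velocities": joint speeds; "joint_torque": joint torques, N m; "tcp_pos": TCP position; "tcp_rot": TCP orientation; "contact_force": force on the tool from outside, world axes, zero at the start; "moment": the same for the moment, N m; "width": finger opening in mm.
Only numpy, scipy, OpenCV 4.12 (cv2) and the standard library are available. Lean on these libraries where they do the work, as an engineer would, in place of code of your own. Each camera call takes 0.05 s, during which the arm holds its last target. There are 200 camera calls.

### The job

Load the lamp cartridge into the lamp house: tilt it and pass its long end edge-first through the slot in the top, well in under the cover on the robot's side, then right it inside and slide it away from the robot until its window end is fully home against the far end wall of the bay. Leave it lying flat on the bay floor with its grip standing upright through the slot, let go of it, and do not disturb the bottle, jar, screwdriver and vial box nearby.

Things in the scene. Friction and masses are not known exactly. Their poses are not given: they have to be found in the camera images.
- lamp_house: White low housing fixed to the bench, 223 mm (x) x 170 (y) x 76 high, dark panel on its -x front, which faces the robot within about 20 degrees; vents on the rear top. Origin: on its underside, below the middle of the rectangular top slot; z up. Slot: x -38 to +38, y -40 to +40 mm. Bay inside: x -82 to +52, y -40 to +40, floor at z 14, ceiling at z 62; cover above it 14 thick.
- house_lip (a point): Middle of the lower edge of the slot's robot-side lip: (-38, 0, 62) mm in the lamp house's frame, same axes. The bay runs 44 mm on under the cover here (deep pocket, towards -x). The foot is longer than the slot: it enters only tilted over 23 degrees (36 works well), long end down and first, in 26 to 38 mm past this lip, and is then righted.
- house_end (a point): Middle of the foot of the bay's rigid end wall: (52, 0, 14) mm in the lamp house's frame, same axes, at floor height; the cover overhangs it by 14 mm. Home, the cartridge's window end touches this wall and its origin is at (0, 0, 14) mm in the lamp house's frame, x axes parallel.
- cartridge: Lamp cartridge, 0.35-0.55 kg, standing on its foot. Foot: aluminium plate 104 mm (x) x 70 (y) x 16 thick. Grip: upright grey fin 14 thick (x) x 50 wide (y), top 112 above the underside, mid-plane at x +19 (nearer the window end; -x is the long end). Origin: centre of the foot's underside, z up. Hold the fin about 90 mm up, closing along x, so that the fingers stay above the cover.
- foot_lead (a point): Middle of the bottom edge of the foot's long end, (-52, 0, 0) mm in the cartridge's frame: the end that goes in first.
- foot_window (a point): Middle of the foot's window end face, (52, 0, 8) mm in the cartridge's frame: the end that finally meets the end wall.
- solvent_bottle: Clear bottle with grey cap, 80 mm diameter, 165 high, standing beyond the work. Origin at the centre of its underside. Not to be disturbed.
- jar: Amber jar with white cap, 68 mm diameter, 85 high. Origin at the centre of its underside. Not to be disturbed.
- driver: Screwdriver 170 mm long lying on the bench in front of the robot. Not to be disturbed.
- vial_box: Grey open box of capped vials, 110 x 160 x 55 mm high. Origin at the centre of its underside. Not to be disturbed.

How it is judged (in metres and radians):
On the way:
1. the long end of the cartridge's foot has gone in under the cover on the robot's side, 18 mm or more past the slot's lip (x of foot_lead in the frame of lamp_house between -0.09 and -0.056 m and z of foot_lead in the frame of lamp_house below 0.055 m and y of foot_lead in the frame of lamp_house between -0.045 and 0.045 m), for 0.1 s.
At the end, for the whole second after the job is handed in: The cartridge lies flat inside the bay (underside within 3 mm of the bay floor, tilt under 0.05 rad, turned under 0.08 rad from the lamp house's x), its window end within 3 mm of the end wall at x +52 mm, sideways within 9 mm of the middle, at rest and released (x of foot_window in the frame of lamp_house between 0.049 and 0.056 m and y of cartridge in the frame of lamp_house between -0.009 and 0.009 m and z of cartridge in the frame of lamp_house between 0.01 and 0.017 m and angle between cartridge's own z axis and vertical below 0.05 rad and angle between the x axis of cartridge and the x axis of lamp_house, either way round below 0.08 rad and linear speed of cartridge below 0.01 m/s); the robot touches nothing.
It fails at once if the solvent bottle is moved more than 25 mm (distance of solvent_bottle from where it was at the start of the episode above 0.025 m).
It fails at once if the jar is moved more than 25 mm (distance of jar from where it was at the start of the episode above 0.025 m).
It fails at once if the screwdriver is moved more than 25 mm (distance of driver from where it was at the start of the episode above 0.025 m).
It fails at once if the vial box is moved more than 25 mm (distance of vial_box from where it was at the start of the episode above 0.025 m).
It also fails if it takes over 45 s, if anything falls off the work surface, if the arm or the gripper's body presses on something with over 40 N, if the wrist force passes 120 N, or if a joint passes its speed limit or range.

## Working session

There is one attempt and no reset: what is moved stays moved. The work goes in short steps, Python scripts to look and compute and a tool call to move; the robot and the scene stay as the last step left them, time stands still between calls to the robot, and variables do not carry over. Pictures are saved under pics/ and viewed, about 8 in all and at most 12, crops included, and the job is handed in when it is done.

Besides the shell and the picture viewer there is one more tool, called after "Request:" as name(argument=value, ...) on one line, values as JSON. play_rows: Moves the arm, as the interface text tells. Its arguments: {"type":"object","properties":{"commands":{"type":"array"},"force":{"type":"number"}},"required":["commands"]}

```bash
ls; mkdir -p pics
python3 - <<'E'
from station import r, vision
import cv2
print(r.observe(), r.grip_point_offset)
for n in("scene","top"):
    cv2.imwrite(f"pics/{n}0.png",vision.grab_frame(n)); print(vision.calibration(n))
E
```

```text
pics
{'t': 0.0, 'joint_positions': array([-1.45197313e+00,  3.42718485e-01,  1.52502762e+00,  4.15131175e-08,
        1.27540495e+00, -1.46014866e-01]), 'joint_velocities': array([0.00188751, 0.00063571, 0.00108951, 0.00022597, 0.00128833,
       0.00239994]), 'joint_torque': array([-1.69534046e-04, -4.33671463e+01, -2.46010619e+01, -8.35650508e-05,
        7.87014957e-03,  1.14907363e-05]), 'tcp_pos': array([ 137.38545659, -506.28309307,  230.62446419]), 'tcp_rot': array([-3.14005084e+00, -2.26781200e-04,  2.64837879e-01]), 'contact_force': array([-0.28117623, -0.48732272,  0.20270671]), 'moment': array([-0.01606667, -0.02025284,  0.02683037]), 'width': 85.36211573599716} 18.700000000000003
{'fx': 468.6526342088783, 'fy': 468.6526342088783, 'cx': 278.4208152575065, 'cy': 200.60226762472567, 'xyz': array([1342.71683072, -264.09726771,  793.80381741]), 'rotation': array([-2.31307372,  0.01411674,  1.2327492 ])}
{'fx': 468.19681066812177, 'fy': 468.19681066812177, 'cx': 281.26484286406264, 'cy': 213.87507387756327, 'xyz': array([4.45564150e+02, 6.44875868e-01, 1.12047794e+03]), 'rotation': array([-2.99682198, -0.02709388, -1.56759667])}
```

View pics/scene0.png

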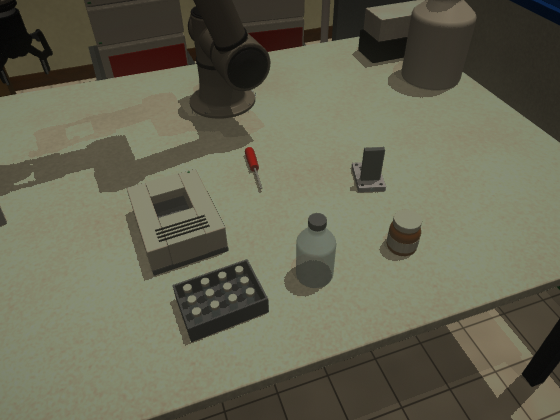

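View pics/top0.png

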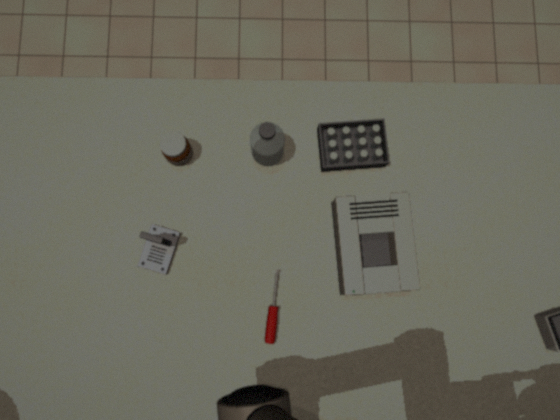

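The scene view shows the house at about (178,218) and the cartridge at about (370,168). In the top view the house slot is at about (378,250) and the cartridge at about (160,248), with its fin at the window end, away from the robot. I'll zoom in to find the corners.

```bash
cat > h.py <<'E'
import numpy as np, cv2
from scipy.spatial.transform import Rotation as R
from station import r, vision
def cam(n):
    c=vision.calibration(n); return c,R.from_euler('xyz',c['rotation']).as_matrix()
def ray(n,uv):
    c,M=cam(n); uv=np.atleast_2d(np.asarray(uv,float))
    d=np.c_[(uv[:,0]-c['cx'])/c['fx'],(uv[:,1]-c['cy'])/c['fy'],np.ones(len(uv))]@M.T
    return c['xyz'],d
def onz(n,uv,z):
    o,d=ray(n,uv); return o+d*((z-o[2])/d[:,2])[:,None]
def proj(n,P):
    c,M=cam(n); q=(np.atleast_2d(P)-c['xyz'])@M
    return np.c_[c['fx']*q[:,0]/q[:,2]+c['cx'],c['fy']*q[:,1]/q[:,2]+c['cy']]
def crop(img,x,y,w,h,k): return cv2.resize(img[y:y+h,x:x+w],None,fx=k,fy=k,interpolation=cv2.INTER_CUBIC)
E
python3 - <<'E'
from h import *
t=cv2.imread('pics/top0.png')
t=cv2.convertScaleAbs(t,alpha=1.5)
a=crop(t,130,210,65,75,6); b=crop(t,325,185,100,115,4)
H=max(a.shape[0],b.shape[0]); im=np.zeros((H,a.shape[1]+b.shape[1]+10,3),np.uint8)
im[:a.shape[0],:a.shape[1]]=a; im[:b.shape[0],a.shape[1]+10:]=b
cv2.imwrite('pics/c1.png',im); print(im.shape)
E
```

```text
(460, 800, 3)
```

View pics/c1.png

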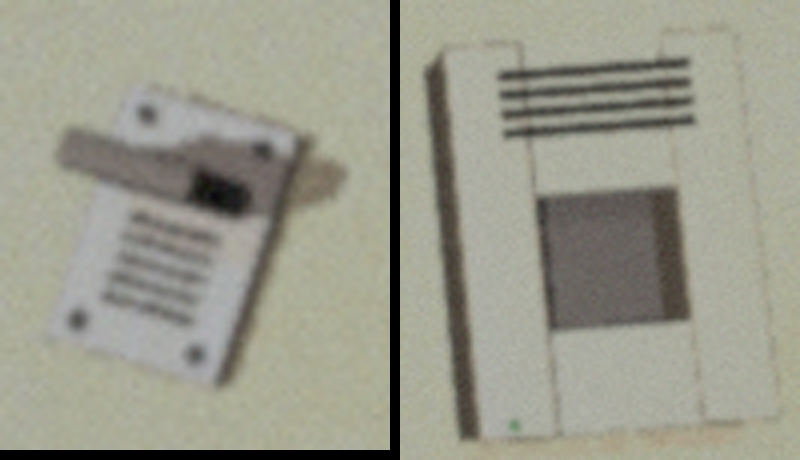

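Run:
```python
from h import *
A=np.array([[130,85],[300,130],[222,383],[52,340]])/6+[130,210]
S=(np.array([[538,196],[677,187],[690,318],[551,329]])-[410,0])/4+[325,185]
S=(np.array([[538,196],[677,187],[690,318],[551,329]])-[400,0])/4+[325,185]
O=(np.array([[443,47],[737,30],[778,417],[478,438]])-[400,0])/4+[325,185]
for n,uv,z,m in(("cart",A,16,0),("slot",S,76,0),("outer",O,76,0)):
    P=onz('top',uv,z)[:,:2]; c=P.mean(0)
    e=[P[0]-P[3],P[1]-P[2]]; w=[P[0]-P[1],P[3]-P[2]]
    f=sum(e); g=sum(w)
    print(n,c.round(1),[np.linalg.norm(v).round(1) for v in e+w],'yaw',np.arctan2(f[1],f[0]).round(3),np.arctan2(-g[0],g[1]).round(3))
```

```text
cart [521.7 256.6] [np.float64(103.1), np.float64(102.3), np.float64(69.3), np.float64(68.1)] yaw -0.258 -0.248
slot [ 519.3 -245.7] [np.float64(74.6), np.float64(73.7), np.float64(79.1), np.float64(78.5)] yaw 0.072 0.076
outer [ 534.5 -243.3] [np.float64(219.8), np.float64(219.0), np.float64(169.2), np.float64(167.9)] yaw 0.072 0.069
```

Request:
play_rows(commands=[{"dx":0.038,"dy":-0.041,"fingers":1},{"dx":0.038,"dy":-0.041},{"dx":0.038,"dy":-0.041},{"dx":0.038,"dy":-0.041},{"dx":0.038,"dy":-0.041},{"dx":0.038,"dy":-0.041},{"dx":0.038,"dy":-0.041},{"dx":0.038,"dy":-0.041},{"dx":0.038,"dy":-0.041},{"dx":0.038,"dy":-0.041},{"dx":0.038,"dy":-0.041},{"dx":0.038,"dy":-0.041}], force=20)

```text
validation failed for argument at $.co...
```

```bash
cat >> h.py <<'E'
def go(target,yaw=None):
    """print tool-frame shift (mm) to world target and spin to yaw"""
    s=r.observe(); M=R.from_euler('xyz',s['tcp_rot']).as_matrix()
    d=(np.array(target)-s['tcp_pos'])@M
    print('t',round(float(s['t']),2),'pos',s['tcp_pos'].round(1),'rot',s['tcp_rot'].round(3),'F',s['contact_force'].round(1),'w',round(float(s['width']),1))
    print('shift',d.round(1), 'spin', None if yaw is None else round(float(-((yaw-s['tcp_rot'][2]+np.pi)%(2*np.pi)-np.pi)),3))
E
python3 -c "
from h import *
go([541,252.7,150],-.253)"
```

```text
t 0.1 pos [ 137.4 -506.4  230.7] rot [-3.14  -0.     0.265] F [0.2 0.1 0.3] w 85.2
shift [ 588.2 -626.9   81.6] spin 0.518
```

Every row apparently needs all of its fields.

Request:
play_rows(commands=[{"dx":0.038,"dy":-0.041,"dz":0,"spin":0,"fingers":1},{"dx":0.038,"dy":-0.041,"dz":0,"spin":0,"fingers":1},{"dx":0.038,"dy":-0.041,"dz":0,"spin":0,"fingers":1},{"dx":0.038,"dy":-0.041,"dz":0,"spin":0,"fingers":1},{"dx":0.038,"dy":-0.041,"dz":0,"spin":0,"fingers":1},{"dx":0.038,"dy":-0.041,"dz":0,"spin":0,"fingers":1},{"dx":0.038,"dy":-0.041,"dz":0,"spin":0,"fingers":1},{"dx":0.038,"dy":-0.041,"dz":0,"spin":0,"fingers":1},{"dx":0.038,"dy":-0.041,"dz":0,"spin":0,"fingers":1},{"dx":0.038,"dy":-0.041,"dz":0,"spin":0,"fingers":1},{"dx":0.038,"dy":-0.041,"dz":0,"spin":0,"fingers":1},{"dx":0,"dy":0,"dz":0,"spin":0,"fingers":1}], force=20)

```text
t: 1.6
tcp_pos: [430.3, 55.8, 229.6]
tcp_rot: [-3.138, -0.001, 0.262]
contact_force: [-0.1, -1.3, 0.5]
width: 85.1
```

```bash
python3 -c "
from h import *
go([541,252.7,150],-.253)"
```

```text
t 1.6 pos [430.3  55.8 229.6] rot [-3.138e+00 -1.000e-03  2.620e-01] F [-0.1 -1.3  0.5] w 85.1
shift [ 157.8 -161.2   80.4] spin 0.515
```

Request:
play_rows(commands=[{"dx":0.0316,"dy":-0.0322,"dz":0.01,"spin":0,"fingers":1},{"dx":0.0316,"dy":-0.0322,"dz":0.01,"spin":0,"fingers":1},{"dx":0.0316,"dy":-0.0322,"dz":0.01,"spin":0,"fingers":1},{"dx":0.0316,"dy":-0.0322,"dz":0.01,"spin":0,"fingers":1},{"dx":0.0316,"dy":-0.0322,"dz":0.01,"spin":0,"fingers":1},{"dx":0,"dy":0,"dz":0,"spin":0.172,"fingers":1},{"dx":0,"dy":0,"dz":0,"spin":0.172,"fingers":1},{"dx":0,"dy":0,"dz":0,"spin":0.172,"fingers":1},{"dx":0,"dy":0,"dz":0,"spin":0,"fingers":1}])

```text
t: 2.72
tcp_pos: [543.5, 250.0, 174.3]
tcp_rot: [3.137, 0.007, -0.274]
contact_force: [0.1, -0.7, 0.5]
width: 85.3
```

Run:
```python
from h import *
go([541,252.7,73],-.253)
s=vision.grab_frame('scene'); cv2.imwrite('pics/s1.png',s)
cv2.imwrite('pics/s1c.png',crop(cv2.convertScaleAbs(s,alpha=1.4),310,90,120,110,5))
```

```text
t 2.73 pos [543.5 250.  174.3] rot [ 3.137  0.007 -0.274] F [ 0.1 -0.7  0.5] w 85.3
shift [ -2.4  -2.4 101.3] spin -0.021
```

View pics/s1c.png

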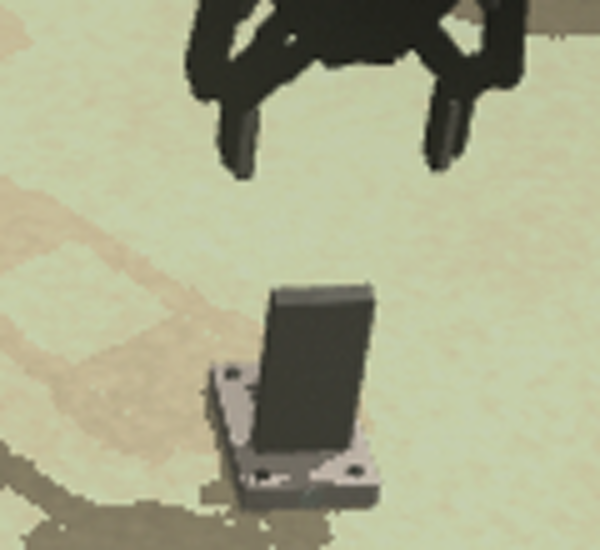

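The fingers straddle the fin, whose top is at crop (322,295). I'll check that point by ray before going down.

Run:
```python
from h import *
print(onz('scene',[[374.0,148.7]],112), onz('scene',np.array([[270,289],[373,286],[372,298],[272,305]])/5+[309.6,89.6],112))
# foot bench corners: window bottom edge at z=0
print(onz('scene',np.array([[244,508],[377,506]])/5+[309.6,89.6],0))
c,s=np.cos(-.253),np.sin(-.253)
for p in([52,35],[52,-35]): print('expected',522.6+c*p[0]-s*p[1],257.5+s*p[0]+c*p[1])
```

```text
[[542.37229603 253.8942136  112.        ]] [[528.7488098  232.69643166 112.        ]
 [544.09246387 280.86333496 112.        ]
 [552.66207322 275.6071023  112.        ]
 [540.83640335 227.61870618 112.        ]]
[[559.68680319 215.72543956   0.        ]
 [581.75405964 279.87618214   0.        ]]
expected 581.7054595033557 278.3697066797114
expected 564.1837889843758 210.5980971206614
```

Request:
play_rows(commands=[{"dx":-0.001,"dy":-0.001,"dz":0.035,"spin":-0.021,"fingers":1},{"dx":-0.001,"dy":-0.002,"dz":0.035,"spin":0,"fingers":1},{"dx":0,"dy":0,"dz":0.031,"spin":0,"fingers":1},{"dx":0,"dy":0,"dz":0,"spin":0,"fingers":1}])

```text
t: 3.28
tcp_pos: [542.4, 251.0, 71.8]
tcp_rot: [3.138, 0.005, -0.239]
contact_force: [0.9, -0.5, 1.0]
width: 85.2
```

```bash
python3 -c "
from h import *
go([542,253.2,73],-.253)"
```

```text
t 3.27 pos [542.4 251.   71.8] rot [ 3.138  0.005 -0.239] F [ 0.9 -0.5  1. ] w 85.2
shift [-0.9 -2.  -1.2] spin 0.014
```

Request:
play_rows(commands=[{"dx":-0.001,"dy":-0.002,"dz":-0.001,"spin":0.014,"fingers":1},{"dx":0,"dy":0,"dz":0,"spin":0,"fingers":-1},{"dx":0,"dy":0,"dz":0,"spin":0,"fingers":-1},{"dx":0,"dy":0,"dz":0,"spin":0,"fingers":-1},{"dx":0,"dy":0,"dz":0,"spin":0,"fingers":-1},{"dx":0,"dy":0,"dz":0,"spin":0,"fingers":-1}], force=20)

```text
t: 4.03
tcp_pos: [544.0, 253.6, 77.0]
tcp_rot: [3.141, -0.0, -0.251]
contact_force: [1.0, 0.6, -2.5]
width: 49.9
```

Request:
play_rows(commands=[{"dx":-0.008,"dy":0,"dz":-0.005,"spin":0,"fingers":-1},{"dx":-0.01,"dy":0,"dz":-0.005,"spin":0,"fingers":-1},{"dx":-0.01,"dy":0,"dz":-0.004,"spin":0,"fingers":-1},{"dx":-0.01,"dy":0,"dz":-0.003,"spin":0,"fingers":-1}])

```text
t: 4.53
tcp_pos: [503.8, 263.3, 94.3]
tcp_rot: [3.14, 0.002, -0.251]
contact_force: [1.7, -0.4, -3.8]
width: 49.8
```

Run:
```python
from h import *
go([542,253.2,73],-.253)
s=vision.grab_frame('scene'); cv2.imwrite('pics/s2.png',s)
cv2.imwrite('pics/s2c.png',crop(cv2.convertScaleAbs(s,alpha=1.6),310,90,120,110,5))
```

```text
t 4.53 pos [503.8 263.3  94.3] rot [ 3.14e+00  2.00e-03 -2.51e-01] F [ 1.7 -0.4 -3.8] w 49.8
shift [39.5  0.2 21.2] spin 0.002
```

View pics/s2c.png

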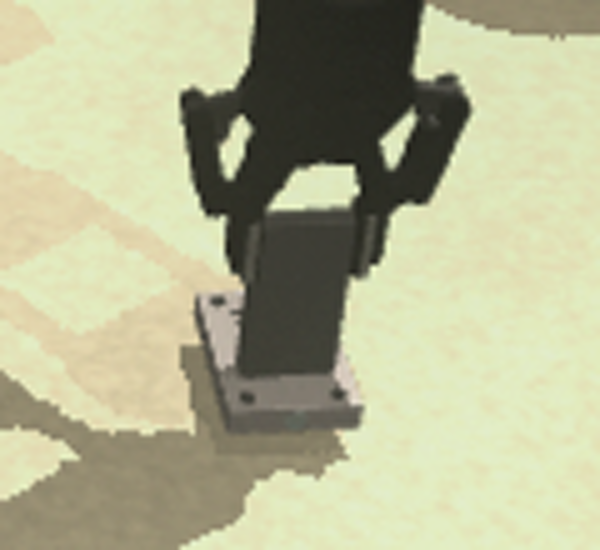

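The crop shows the cartridge lifted flat, with its foot at crop (295,410): the grip at 20 N carries it without swinging. I'll tilt it by levering the window end on the top edge of the house front instead, so I'm carrying it there now.

Request:
play_rows(commands=[{"dx":0,"dy":0,"dz":-0.045,"spin":0,"fingers":-1},{"dx":0,"dy":0,"dz":-0.045,"spin":0,"fingers":-1},{"dx":0,"dy":0,"dz":0,"spin":-0.16,"fingers":-1},{"dx":0,"dy":0,"dz":0,"spin":-0.16,"fingers":-1},{"dx":0,"dy":0,"dz":0,"spin":0,"fingers":-1}], force=60)

```text
t: 5.2
tcp_pos: [501.0, 264.5, 188.0]
tcp_rot: [3.14, 0.004, 0.079]
contact_force: [0.1, -0.5, -4.1]
width: 49.3
```

```bash
python3 -c "
from h import *
go([400.4,-253.4,180],.072)"
```

```text
t 5.2 pos [501.  264.5 188. ] rot [3.14  0.004 0.079] F [ 0.1 -0.5 -4.1] w 49.3
shift [-141.   508.3    9.2] spin 0.007
```

Request:
play_rows(commands=[{"dx":-0.0128,"dy":0.0462,"dz":0,"spin":0,"fingers":-1},{"dx":-0.0128,"dy":0.0462,"dz":0,"spin":0,"fingers":-1},{"dx":-0.0128,"dy":0.0462,"dz":0,"spin":0,"fingers":-1},{"dx":-0.0128,"dy":0.0462,"dz":0,"spin":0,"fingers":-1},{"dx":-0.0128,"dy":0.0462,"dz":0,"spin":0,"fingers":-1},{"dx":-0.0128,"dy":0.0462,"dz":0,"spin":0,"fingers":-1},{"dx":-0.0128,"dy":0.0462,"dz":0,"spin":0,"fingers":-1},{"dx":-0.0128,"dy":0.0462,"dz":0,"spin":0,"fingers":-1},{"dx":-0.0128,"dy":0.0462,"dz":0,"spin":0,"fingers":-1},{"dx":-0.0128,"dy":0.0462,"dz":0,"spin":0,"fingers":-1},{"dx":-0.0128,"dy":0.0462,"dz":0,"spin":0,"fingers":-1},{"dx":0,"dy":0,"dz":0,"spin":0.007,"fingers":-1}])

```text
t: 6.7
tcp_pos: [386.6, -265.8, 188.1]
tcp_rot: [3.14, 0.001, 0.027]
contact_force: [0.1, 1.1, -3.8]
width: 49.3
```

Run:
```python
from h import *
go([400.4,-253.4,160],.072)
s=vision.grab_frame('scene'); cv2.imwrite('pics/s3.png',s)
cv2.imwrite('pics/s3c.png',crop(cv2.convertScaleAbs(s,alpha=1.6),100,100,150,110,5))
```

```text
t 6.7 pos [ 386.6 -265.8  188.1] rot [3.14e+00 1.00e-03 2.70e-02] F [ 0.1  1.1 -3.8] w 49.3
shift [ 14.2 -12.   28.1] spin -0.045
```

View pics/s3c.png

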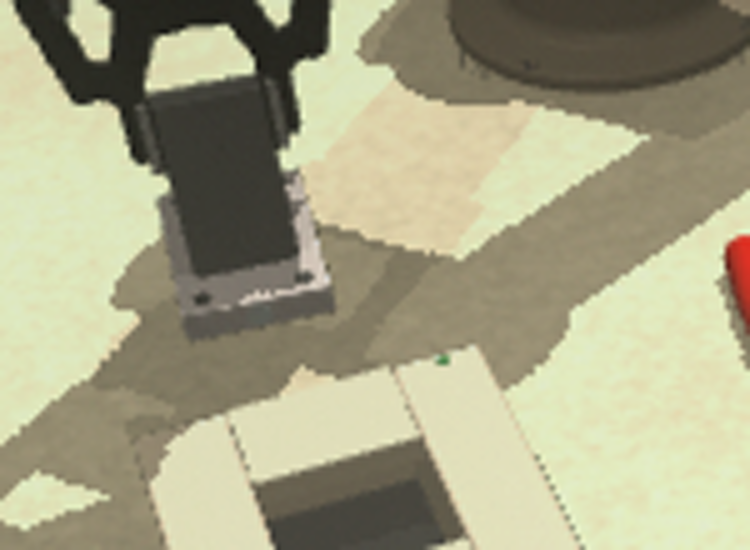

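The cartridge hangs flat with its window end at crop (260,315). The house front top edge runs from (228,408) to (395,367), and the slot's near edge from (255,485) to (420,438).

Run:
```python
from h import *
P=onz('scene',np.array([[228,408],[395,367],[478,346],[255,485],[420,438]])/5+[99.6,99.6],76)
H=np.array([520.1,-244.8]);c,s=np.cos(.072),np.sin(.072)
print(((P[:,:2]-H)@np.array([[c,-s],[s,c]])).round(1))
go([400.4,-253.4,160],.072)
```

```text
[[-96.9 -38.2]
 [-94.1  42.6]
 [-93.1  84.1]
 [-36.6 -38.2]
 [-37.4  39.9]]
t 6.75 pos [ 386.7 -264.   187.9] rot [3.141e+00 1.000e-03 2.900e-02] F [ 0.8  0.4 -4.6] w 49.0
shift [ 14.1 -10.3  27.9] spin -0.043
```

Request:
play_rows(commands=[{"dx":0.0141,"dy":-0.0103,"dz":0.01,"spin":-0.043,"fingers":-1},{"dx":0,"dy":0,"dz":0.012,"spin":0,"fingers":-1},{"dx":0,"dy":0,"dz":0,"spin":0,"fingers":-1}], force=20)

```text
t: 7.12
tcp_pos: [401.6, -249.4, 164.0]
tcp_rot: [-3.14, 0.002, 0.074]
contact_force: [-0.1, 0.8, -4.4]
width: 49.0
```

```bash
python3 -c "
from h import *
go([400.4,-253.4,153],.072)"
```

```text
t 7.12 pos [ 401.6 -249.4  164. ] rot [-3.14e+00  2.00e-03  7.40e-02] F [-0.1  0.8 -4.4] w 49.0
shift [-1.4  3.9 11. ] spin 0.002
```

Request:
play_rows(commands=[{"dx":-0.001,"dy":0.003,"dz":0.008,"spin":0,"fingers":-1},{"dx":0,"dy":0,"dz":0.005,"spin":0,"fingers":-1},{"dx":-0.002,"dy":0,"dz":0.004,"spin":0,"fingers":-1},{"dx":-0.004,"dy":0,"dz":0.003,"spin":0,"fingers":-1}])

```text
t: 7.62
tcp_pos: [397.2, -252.6, 152.0]
tcp_rot: [3.138, -0.006, 0.075]
contact_force: [2.2, 4.0, 5.3]
width: 49.2
```

```bash
python3 -c "
from h import *
go([400.4,-253.4,153],.072)"
```

```text
t 7.62 pos [ 397.2 -252.6  152. ] rot [ 3.138 -0.006  0.075] F [2.2 4.  5.3] w 49.2
shift [ 3.1  1.  -0.9] spin 0.003
```

Request:
play_rows(commands=[{"dx":-0.006,"dy":0,"dz":0.005,"spin":0,"fingers":-1},{"dx":-0.007,"dy":0,"dz":0.005,"spin":0,"fingers":-1},{"dx":-0.008,"dy":0,"dz":0.005,"spin":0,"fingers":-1}])

```text
t: 8.0
tcp_pos: [380.3, -254.8, 144.5]
tcp_rot: [3.132, -0.02, 0.073]
contact_force: [2.0, 4.2, 8.7]
width: 49.0
```

Run:
```python
from h import *
go([400.4,-253.4,153],.072)
s=vision.grab_frame('scene'); cv2.imwrite('pics/s4.png',s)
cv2.imwrite('pics/s4c.png',crop(cv2.convertScaleAbs(s,alpha=1.6),100,100,120,90,5))
```

```text
t 8.0 pos [ 380.3 -254.8  144.5] rot [ 3.132 -0.02   0.073] F [2.  4.2 8.7] w 49.0
shift [20.3  0.2 -8.1] spin 0.001
```

View pics/s4c.png

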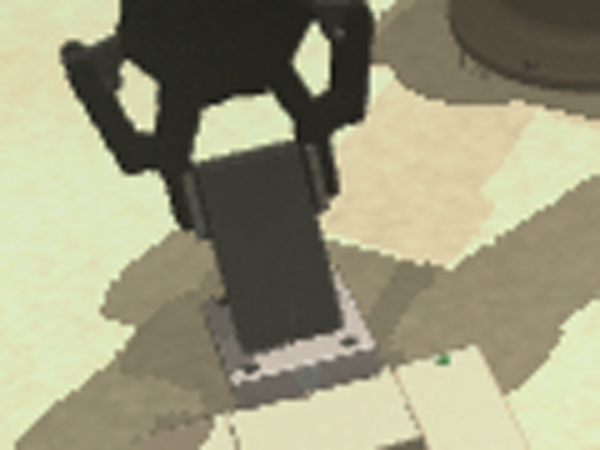

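It is pivoting as intended: the fin leans back and the window end, at crop (305,385), rests on the house edge. Continuing the arc.

Request:
play_rows(commands=[{"dx":-0.008,"dy":0,"dz":0.006,"spin":0,"fingers":-1},{"dx":-0.008,"dy":0,"dz":0.006,"spin":0,"fingers":-1},{"dx":-0.008,"dy":0,"dz":0.007,"spin":0,"fingers":-1},{"dx":-0.007,"dy":0,"dz":0.007,"spin":0,"fingers":-1}])

```text
t: 8.55
tcp_pos: [351.4, -257.5, 122.8]
tcp_rot: [3.127, -0.03, 0.072]
contact_force: [-1.4, 3.8, 7.4]
width: 48.9
```

```bash
python3 -c "
from h import *
go([337.6,-258,113],.072)"
```

```text
t 8.55 pos [ 351.4 -257.5  122.8] rot [ 3.127 -0.03   0.072] F [-1.4  3.8  7.4] w 48.9
shift [-14.1  -0.6   9.3] spin -0.0
```

Request:
play_rows(commands=[{"dx":-0.007,"dy":0,"dz":0.008,"spin":0,"fingers":-1},{"dx":-0.005,"dy":0,"dz":0.008,"spin":0,"fingers":-1},{"dx":0,"dy":0,"dz":0.001,"spin":0,"fingers":-1}])

```text
t: 8.93
tcp_pos: [339.5, -259.0, 107.6]
tcp_rot: [3.125, -0.033, 0.072]
contact_force: [-3.0, 2.2, 7.1]
width: 49.1
```

Request:
play_rows(commands=[{"dx":0,"dy":0,"dz":0.001,"spin":0,"fingers":-1},{"dx":0,"dy":0,"dz":0,"spin":0,"fingers":-1},{"dx":0,"dy":0,"dz":-0.03,"spin":0,"fingers":-1},{"dx":0,"dy":0,"dz":-0.05,"spin":0,"fingers":-1},{"dx":0,"dy":0,"dz":-0.0,"spin":0,"fingers":-1}], force=120)

```text
t: 9.55
tcp_pos: [335.8, -258.2, 189.6]
tcp_rot: [3.124, -0.032, 0.071]
contact_force: [-0.5, -0.5, -4.6]
width: 47.9
```

Run:
```python
from h import *
go([337.6,-258,113],.072)
s=vision.grab_frame('scene'); cv2.imwrite('pics/s5.png',s)
t=vision.grab_frame('top'); cv2.imwrite('pics/t5.png',t)
P=proj('top',[[350,-255,120]])[0].astype(int); print(P)
a=crop(cv2.convertScaleAbs(s,alpha=1.6),100,80,80,100,5)
b=crop(cv2.convertScaleAbs(t,alpha=1.6),P[0]-40,P[1]-50,80,100,5)
cv2.imwrite('pics/s5c.png',np.hstack([a,b]))
```

```text
t 9.55 pos [ 335.8 -258.2  189.6] rot [ 3.124 -0.032  0.071] F [-0.5 -0.5 -4.6] w 47.9
shift [-0.7 -1.4 76.6] spin -0.001
[389 328]
```

View pics/s5c.png

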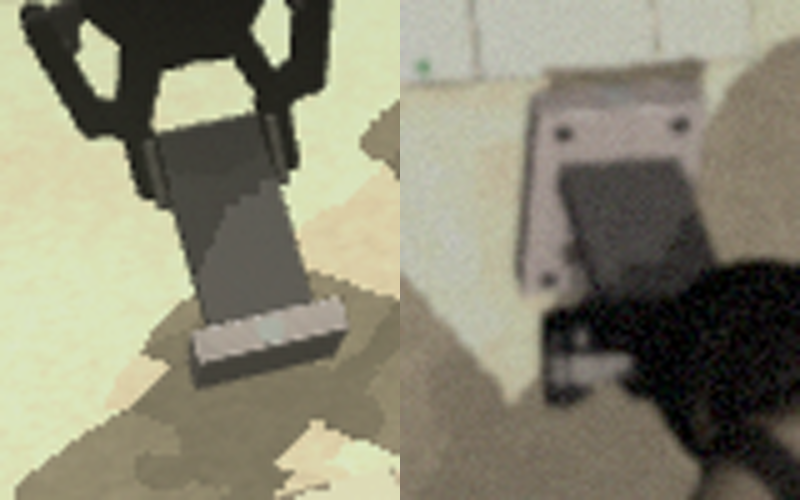

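The cartridge is now clearly tilted: the scene view shows the window end face-on, and the top view shows the foot's upper face with corners at (540,100), (703,107) and (520,290) in the crop. I'll solve for the tilt from these.

Run:
```python
from h import *
from scipy.optimize import least_squares
s=r.observe(); G=s['tcp_pos']; yaw=.071
top=np.array([[140,100],[303,107],[120,290]])/5+[348.6,277.6]
holes=np.array([[163,133],[281,125]])/5+[348.6,277.6]
sc=np.array([[193,388],[338,345],[190,338],[347,300]])/5+[99.6,79.6]
def pts(th,ox,oz,oy,B):
    # tilt about y: long end down => up vector leans to -x
    M=R.from_euler('z',yaw).as_matrix()@R.from_euler('y',-th).as_matrix()
    return G+np.array([0,0,21])+(np.array(B,float)-[19+ox,oy,98+oz])@M.T
T=[[52,35,16],[52,-35,16],[-52,35,16]]
def f(p): return np.r_[(proj('top',pts(*p,T))-top).ravel(), p[1]/2,p[2]/2,p[3]/2]
q=least_squares(f,[.6,0,0,0]); print(np.degrees(q.x[0]),q.x,q.fun.round(1))
print('scene pred win top/bot corners -y,+y', ((proj('scene',pts(*q.x,[[52,-35,16],[52,35,16],[52,-35,0],[52,35,0],[12,-25,112],[12,25,112],[26,-25,112],[26,25,112]]))-[99.6,79.6])*5).round())
for th in(.6,.65,.7,.75,.8):
    q=least_squares(lambda p:f([th,*p]),[0,0,0]); print(th,q.cost.round(2),q.x.round(1))
```

```text
41.29328944807057 [ 0.72070386 -0.52550678  0.59900512  0.44570631] [-0.7  2.1  1.  -1.7 -0.5 -0.  -0.3  0.3  0.2]
scene pred win top/bot corners -y,+y [[193. 339.]
 [344. 302.]
 [203. 373.]
 [354. 335.]
 [154. 148.]
 [260. 124.]
 [154. 141.]
 [261. 118.]]
0.6 16.21 [-4.9  4.   1.7]
0.65 8.62 [-3.   2.7  1.2]
0.7 4.98 [-1.2  1.2  0.7]
0.75 5.33 [ 0.4 -0.3  0.1]
0.8 9.71 [ 1.7 -1.9 -0.4]
```

```bash
cat >> h.py <<'E'
def hw(x,y): 
    c,s=np.cos(.072),np.sin(.072); return np.array([520.1+c*x-s*y,-244.8+s*x+c*y])
def goh(x,z,y=0.5): go([*hw(x,y),z],.072)
def where(th,h=98):
    s=r.observe(); p=s['tcp_pos']; d=p[:2]-hw(0,0); c,q=np.cos(.072),np.sin(.072)
    gx=c*d[0]+q*d[1]; gy=-q*d[0]+c*d[1]; C,S=np.cos(th),np.sin(th)
    print('G house',gx.round(1),gy.round(1),'lead x,z',(gx-71*C+h*S).round(1),(p[2]+h-77-71*S-h*C).round(1))
E
python3 -c "
from h import *
goh(17,198); where(.72)"
```

```text
t 9.65 pos [ 334.1 -256.2  186.2] rot [ 3.131 -0.027  0.07 ] F [-0.6  0.5 -4.2] w 48.1
shift [203.5   1.2  -6.3] spin -0.002
G house -186.3 2.0 lead x,z -175.0 86.7
```

Request:
play_rows(commands=[{"dx":0,"dy":0,"dz":-0.015,"spin":0,"fingers":-1},{"dx":0.034,"dy":0,"dz":0.0,"spin":0,"fingers":-1},{"dx":0.034,"dy":0,"dz":0.0,"spin":0,"fingers":-1},{"dx":0.034,"dy":0,"dz":0.001,"spin":0,"fingers":-1},{"dx":0.034,"dy":0,"dz":0.001,"spin":0,"fingers":-1},{"dx":0.034,"dy":0,"dz":0.001,"spin":0,"fingers":-1},{"dx":0.033,"dy":0,"dz":0.001,"spin":0,"fingers":-1},{"dx":0,"dy":0,"dz":0,"spin":0,"fingers":-1}])

```text
t: 10.65
tcp_pos: [535.2, -237.0, 181.6]
tcp_rot: [-3.131, -0.002, 0.067]
contact_force: [-0.5, 1.4, -3.9]
width: 48.4
```

```bash
python3 -c "
from h import *
goh(17,185); where(.72)"
```

```text
t 10.65 pos [ 535.2 -237.   181.6] rot [-3.131e+00 -2.000e-03  6.700e-02] F [-0.5  1.4 -3.9] w 48.4
shift [ 1.4  6.2 -3.5] spin -0.005
G house 15.7 6.7 lead x,z 26.9 82.1
```

Request:
play_rows(commands=[{"dx":0.001,"dy":0.006,"dz":-0.003,"spin":-0.005,"fingers":-1},{"dx":0,"dy":0,"dz":0,"spin":0,"fingers":-1}])

```text
t: 10.9
tcp_pos: [534.6, -242.9, 181.6]
tcp_rot: [-3.128, 0.003, 0.073]
contact_force: [-0.2, 0.1, -4.0]
width: 48.4
```

Run:
```python
from h import *
goh(17,185); where(.70)
s=vision.grab_frame('scene'); cv2.imwrite('pics/s6.png',s)
cv2.imwrite('pics/s6c.png',crop(cv2.convertScaleAbs(s,alpha=1.6),110,120,130,100,5))
```

```text
t 10.9 pos [ 534.6 -242.9  181.6] rot [-3.128e+00  3.000e-03  7.300e-02] F [-0.2  0.1 -4. ] w 48.4
shift [ 2.4  0.3 -3.4] spin 0.001
G house 14.6 0.9 lead x,z 23.5 81.9
```

View pics/s6c.png

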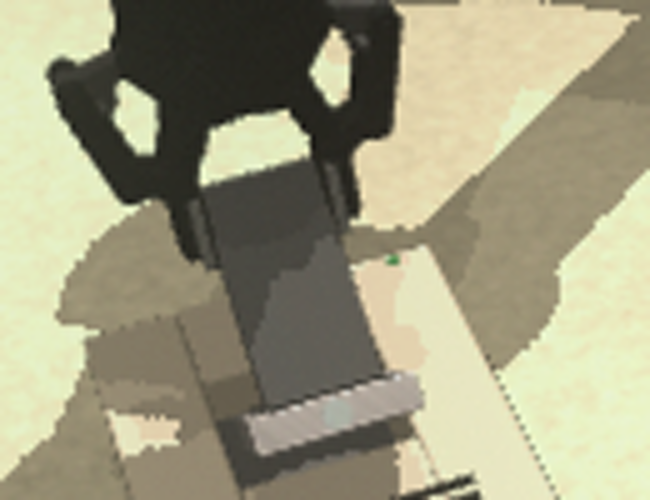

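The cartridge is still tilted over the slot and lined up sideways, with the window face at crop (335,415). Now inserting along the slope (9 pictures viewed so far).

Request:
play_rows(commands=[{"dx":-0.012,"dy":0,"dz":0.013,"spin":0,"fingers":-1},{"dx":-0.016,"dy":0,"dz":0.013,"spin":0,"fingers":-1},{"dx":-0.016,"dy":0,"dz":0.012,"spin":0,"fingers":-1},{"dx":0,"dy":0,"dz":0,"spin":0,"fingers":-1}])

```text
t: 11.45
tcp_pos: [487.2, -246.0, 143.6]
tcp_rot: [-3.128, 0.003, 0.07]
contact_force: [0.0, 0.7, -3.7]
width: 47.9
```

```bash
python3 -c "
from h import *
goh(-67,117); where(.70)"
```

```text
t 11.45 pos [ 487.2 -246.   143.6] rot [-3.128e+00  3.000e-03  7.000e-02] F [ 0.   0.7 -3.7] w 47.9
shift [-34.    1.1  26.7] spin -0.002
G house -32.9 1.2 lead x,z -24.1 43.9
```

Request:
play_rows(commands=[{"dx":-0.012,"dy":0,"dz":0.01,"spin":0,"fingers":-1},{"dx":-0.012,"dy":0.001,"dz":0.01,"spin":0,"fingers":-1},{"dx":-0.01,"dy":0,"dz":0.006,"spin":0,"fingers":-1},{"dx":0,"dy":0,"dz":0,"spin":0,"fingers":-1}])

```text
t: 11.95
tcp_pos: [454.0, -250.4, 119.1]
tcp_rot: [-3.132, -0.002, 0.069]
contact_force: [-0.2, 0.0, -3.9]
width: 48.3
```

```bash
python3 -c "
from h import *
goh(-67,117); where(.70)"
```

```text
t 11.95 pos [ 454.  -250.4  119.1] rot [-3.132e+00 -2.000e-03  6.900e-02] F [-0.2  0.  -3.9] w 48.3
shift [-0.7 -1.4  2.1] spin -0.003
G house -66.3 -0.9 lead x,z -57.5 19.4
```

Request:
play_rows(commands=[{"dx":-0.003,"dy":0,"dz":0.003,"spin":0,"fingers":-1},{"dx":-0.002,"dy":0,"dz":0.003,"spin":0,"fingers":-1},{"dx":0,"dy":0,"dz":0.001,"spin":0,"fingers":-1}])

```text
t: 12.32
tcp_pos: [450.1, -251.3, 113.1]
tcp_rot: [-3.133, -0.005, 0.069]
contact_force: [-1.8, 1.4, 6.4]
width: 48.2
```

```bash
python3 -c "
from h import *
goh(-67,117); where(.70)"
```

```text
t 12.32 pos [ 450.1 -251.3  113.1] rot [-3.133 -0.005  0.069] F [-1.8  1.4  6.4] w 48.2
shift [ 3.2 -2.  -3.9] spin -0.003
G house -70.2 -1.4 lead x,z -61.4 13.4
```

Request:
play_rows(commands=[{"dx":0.0,"dy":0,"dz":0,"spin":0,"fingers":-1},{"dx":0.01,"dy":-0.001,"dz":0.001,"spin":0,"fingers":-1},{"dx":0.01,"dy":0,"dz":0.001,"spin":0,"fingers":-1},{"dx":0.01,"dy":0,"dz":0.003,"spin":0,"fingers":-1}], force=20)

```text
t: 12.82
tcp_pos: [477.6, -249.2, 112.5]
tcp_rot: [-3.136, 0.002, 0.07]
contact_force: [-30.7, 1.0, 44.0]
width: 48.5
```

Run:
```python
from h import *
goh(-67,117); where(.45)
s=vision.grab_frame('scene'); cv2.imwrite('pics/s7.png',s)
cv2.imwrite('pics/s7c.png',crop(cv2.convertScaleAbs(s,alpha=1.6),110,110,130,110,5))
```

```text
t 12.82 pos [ 477.6 -249.2  112.5] rot [-3.136e+00  2.000e-03  7.000e-02] F [-30.7   1.   44. ] w 48.5
shift [-24.3  -1.8  -4.4] spin -0.002
G house -42.7 -1.4 lead x,z -64.0 14.4
```

View pics/s7c.png

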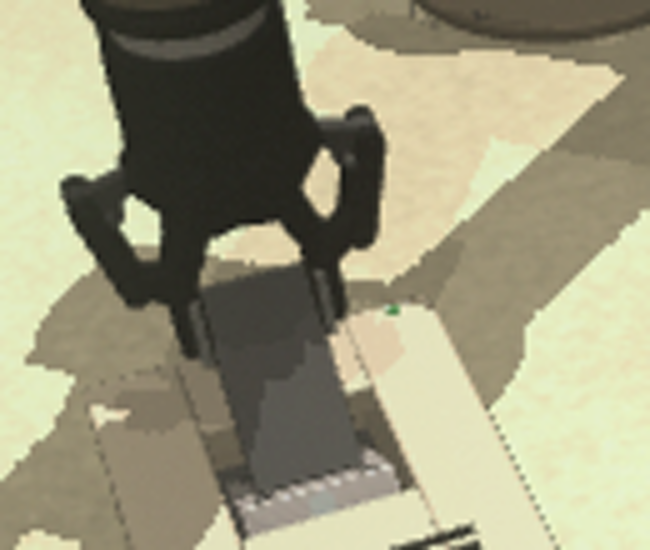

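The reading of about (-31, +44) N shows the foot slid without righting and its underside met the slot's far edge; in the picture the window face is at crop (320,505), at that edge. I'll back off, then let gravity right it.

Request:
play_rows(commands=[{"dx":-0.008,"dy":-0.001,"dz":-0.002,"spin":0,"fingers":-1},{"dx":-0.01,"dy":0,"dz":-0.002,"spin":0,"fingers":-1},{"dx":-0.008,"dy":0,"dz":0,"spin":0,"fingers":-1},{"dx":0,"dy":0,"dz":0,"spin":0,"fingers":-1}])

```text
t: 13.38
tcp_pos: [450.8, -250.1, 116.4]
tcp_rot: [-3.137, 0.003, 0.071]
contact_force: [1.4, -0.4, -4.4]
width: 48.1
```

```bash
python3 -c "
from h import *
goh(-69,115); where(.70)"
```

```text
t 13.38 pos [ 450.8 -250.1  116.4] rot [-3.137e+00  3.000e-03  7.100e-02] F [ 1.4 -0.4 -4.4] w 48.1
shift [ 0.5 -0.8  1.4] spin -0.001
G house -69.5 -0.3 lead x,z -60.6 16.7
```

Request:
play_rows(commands=[{"dx":0,"dy":0,"dz":0.003,"spin":0,"fingers":-1},{"dx":0,"dy":0,"dz":0,"spin":0,"fingers":0.4},{"dx":0,"dy":0,"dz":0,"spin":0,"fingers":0.4},{"dx":0,"dy":0,"dz":0,"spin":0,"fingers":0.6},{"dx":0,"dy":0,"dz":0,"spin":0,"fingers":0.6}])

```text
t: 14.0
tcp_pos: [452.1, -250.8, 114.1]
tcp_rot: [-3.138, 0.001, 0.071]
contact_force: [-0.2, -0.1, 0.1]
width: 68.4
```

Run:
```python
from h import *
goh(19,90); where(.0)
s=vision.grab_frame('scene'); cv2.imwrite('pics/s8.png',s)
t=vision.grab_frame('top'); cv2.imwrite('pics/t8.png',t)
a=crop(cv2.convertScaleAbs(s,alpha=1.6),110,120,80,110,5)
b=crop(cv2.convertScaleAbs(t,alpha=1.6),335,200,75,110,5)
cv2.imwrite('pics/s8c.png',np.hstack([a,b]))
```

```text
t 14.0 pos [ 452.1 -250.8  114.1] rot [-3.138e+00  1.000e-03  7.100e-02] F [-0.2 -0.1  0.1] w 68.4
shift [87.3 -1.6 24. ] spin -0.001
G house -68.3 -1.1 lead x,z -139.3 37.1
```

View pics/s8c.png

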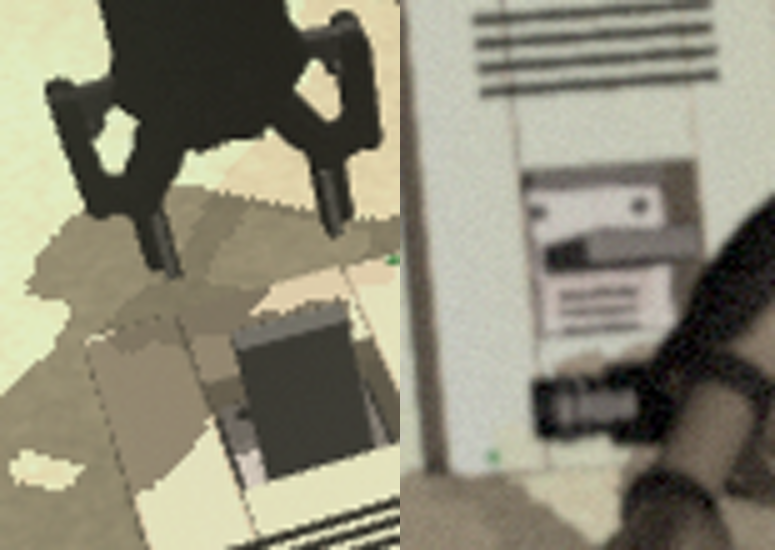

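It lies flat in the bay: fin top at crop (293,326) in the scene part, and the window end at about (595,180) in the top part, just short of the slot's far edge. Locating the fin.

Run:
```python
from h import *
c,s=np.cos(.072),np.sin(.072); M=np.array([[c,-s],[s,c]])
f=lambda P:((P[:,:2]-hw(0,0))@M).round(1)
print('fin top', f(onz('scene',np.array([[235,335],[345,300],[242,352],[352,320]])/5+[109.6,119.6],126)))
print('foot top edge', f(onz('top',np.array([[130,185],[262,185]])/5+[334.6,199.6],30)))
```

```text
fin top [[ -4.2 -21.9]
 [ -7.6  28.3]
 [  8.3 -21.7]
 [  7.1  27.6]]
foot top edge [[ 34.1  27.4]
 [ 29.9 -34.8]]
```

Request:
play_rows(commands=[{"dx":0,"dy":0,"dz":-0.035,"spin":0,"fingers":1},{"dx":0.023,"dy":-0.002,"dz":0,"spin":0,"fingers":1},{"dx":0.023,"dy":-0.001,"dz":0,"spin":0,"fingers":1},{"dx":0.023,"dy":0,"dz":0,"spin":0,"fingers":1},{"dx":0,"dy":0,"dz":0,"spin":0,"fingers":1}])

```text
t: 14.72
tcp_pos: [522.3, -242.9, 150.3]
tcp_rot: [-3.138, 0.001, 0.07]
contact_force: [-0.0, -0.0, -0.6]
width: 85.7
```

```bash
python3 -c "
from h import *
goh(1,92,2)"
```

```text
t 14.72 pos [ 522.3 -242.9  150.3] rot [-3.138e+00  1.000e-03  7.000e-02] F [-0.  -0.  -0.6] w 85.7
shift [-1.3 -0.1 58.3] spin -0.002
```

Request:
play_rows(commands=[{"dx":-0.001,"dy":0,"dz":0.02,"spin":-0.002,"fingers":1},{"dx":0,"dy":0,"dz":0.02,"spin":0,"fingers":1},{"dx":0,"dy":0,"dz":0.018,"spin":0,"fingers":1},{"dx":0,"dy":0,"dz":0,"spin":0,"fingers":-1},{"dx":0,"dy":0,"dz":0,"spin":0,"fingers":-1},{"dx":0,"dy":0,"dz":0,"spin":0,"fingers":-1},{"dx":0,"dy":0,"dz":0,"spin":0,"fingers":-1}], force=40)

```text
t: 15.6
tcp_pos: [517.9, -243.2, 92.2]
tcp_rot: [-3.139, 0.002, 0.072]
contact_force: [-0.4, 0.1, -3.7]
width: 49.5
```

```bash
python3 -c "
from h import *
goh(19,92,0.5); where(0)"
```

```text
t 15.6 pos [ 517.9 -243.2   92.2] rot [-3.139e+00  2.000e-03  7.200e-02] F [-0.4  0.1 -3.7] w 49.5
shift [21.   1.3  0.2] spin -0.0
G house -2.0 1.8 lead x,z -73.0 15.2
```

Request:
play_rows(commands=[{"dx":0.005,"dy":0.001,"dz":0.001,"spin":0,"fingers":-1},{"dx":0.006,"dy":0,"dz":0,"spin":0,"fingers":-1},{"dx":0.004,"dy":0,"dz":0,"spin":0,"fingers":-1},{"dx":0.003,"dy":0,"dz":0,"spin":0,"fingers":-1}])

```text
t: 16.1
tcp_pos: [536.5, -243.0, 91.9]
tcp_rot: [-3.139, 0.003, 0.072]
contact_force: [1.2, -0.7, -4.8]
width: 49.5
```

```bash
python3 -c "
from h import *
goh(19,92,0.5); where(0)"
```

```text
t 16.1 pos [ 536.5 -243.    91.9] rot [-3.139e+00  3.000e-03  7.200e-02] F [ 1.2 -0.7 -4.8] w 49.5
shift [ 2.5  0.1 -0.1] spin 0.0
G house 16.5 0.6 lead x,z -54.5 14.9
```

Request:
play_rows(commands=[{"dx":0.002,"dy":0,"dz":0.001,"spin":0,"fingers":-1},{"dx":0.002,"dy":0,"dz":0.001,"spin":0,"fingers":-1},{"dx":0.002,"dy":0,"dz":0.001,"spin":0,"fingers":-1}])

```text
t: 16.48
tcp_pos: [540.4, -243.2, 92.1]
tcp_rot: [-3.14, 0.008, 0.074]
contact_force: [-8.0, -1.6, 6.7]
width: 49.4
```

```bash
python3 -c "
from h import *
goh(19,92,0.5); where(0)"
```

```text
t 16.48 pos [ 540.4 -243.2   92.1] rot [-3.14   0.008  0.074] F [-8.  -1.6  6.7] w 49.4
shift [-1.4 -0.3  0.1] spin 0.002
G house 20.4 0.2 lead x,z -50.6 15.1
```

Request:
play_rows(commands=[{"dx":0.003,"dy":0,"dz":0.001,"spin":0,"fingers":-1},{"dx":0.002,"dy":0,"dz":0.001,"spin":0,"fingers":-1}])

```text
t: 16.73
tcp_pos: [541.6, -243.3, 92.4]
tcp_rot: [-3.14, 0.016, 0.075]
contact_force: [-10.3, 0.2, 10.7]
width: 49.2
```

Request:
play_rows(commands=[{"dx":-0.001,"dy":0,"dz":0,"spin":0,"fingers":-1},{"dx":0,"dy":0,"dz":0,"spin":0,"fingers":1},{"dx":0,"dy":0,"dz":0,"spin":0,"fingers":1},{"dx":0,"dy":0,"dz":0,"spin":0,"fingers":1},{"dx":0,"dy":0,"dz":0,"spin":0,"fingers":1},{"dx":0,"dy":0,"dz":-0.03,"spin":0,"fingers":1},{"dx":0,"dy":0,"dz":-0.05,"spin":0,"fingers":1},{"dx":-0.06,"dy":0,"dz":-0.01,"spin":0,"fingers":1},{"dx":-0.06,"dy":0,"dz":0,"spin":0,"fingers":1},{"dx":-0.04,"dy":0,"dz":0,"spin":0,"fingers":1},{"dx":0,"dy":0,"dz":0,"spin":0,"fingers":1}])

```text
t: 18.1
tcp_pos: [381.0, -256.3, 188.2]
tcp_rot: [3.139, 0.011, 0.076]
contact_force: [-0.1, -0.2, -0.8]
width: 85.2
```

Run:
```python
from h import *
goh(19,92,0.5)
s=vision.grab_frame('scene'); cv2.imwrite('pics/s9.png',s)
t=vision.grab_frame('top'); cv2.imwrite('pics/t9.png',t)
a=crop(cv2.convertScaleAbs(s,alpha=1.6),135,160,80,100,5)
b=crop(cv2.convertScaleAbs(t,alpha=1.6),340,215,75,100,5)
cv2.imwrite('pics/s9c.png',np.hstack([a,b]))
```

```text
t 18.1 pos [ 381.  -256.3  188.2] rot [3.139 0.011 0.076] F [-0.1 -0.2 -0.8] w 85.2
shift [159.6  -1.5  94.4] spin 0.004
```

View pics/s9c.png

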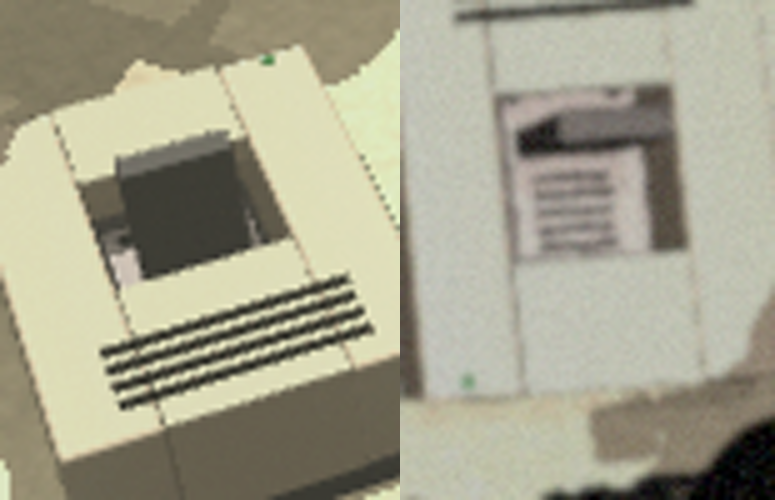

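The cartridge is flat in the slot with its fin upright: fin top at (117–238, 130–175) in the scene part, and no foot gap visible at the far edge in the top part. Final numeric check, including the neighbours.

Run:
```python
from h import *
c,s=np.cos(.072),np.sin(.072); M=np.array([[c,-s],[s,c]])
f=lambda P:((P[:,:2]-hw(0,0))@M).round(1)
k=np.array([[117,158],[228,131],[122,176],[238,148]])/5+[134.6,159.6]
P=f(onz('scene',k,126)); print('fin top',P,P.mean(0))
# fin base width vs lip line for tilt: slot edges in scene
print('slot near/far edges', f(onz('scene',np.array([[80,185],[235,140],[122,286],[292,240]])/5+[134.6,159.6],76)))
print('slot top', f(onz('top',np.array([[97,90],[270,85],[287,248],[117,262]])/5+[339.6,214.6],76)))
# fin top in the top view (unblended grey end right) 
print('fin top from top', f(onz('top',np.array([[160,112],[268,108],[270,133],[160,137]])/5+[339.6,214.6],[126])))
a=cv2.imread('pics/top0.png');b=cv2.imread('pics/t9.png')
for n,(x,y,w,h) in dict(jar=(155,125,50,45),bottle=(240,115,55,55),box=(310,110,85,65),driver=(258,262,30,85)).items():
    g=lambda i:cv2.cvtColor(i[y:y+h,x:x+w],cv2.COLOR_BGR2GRAY).astype(np.float32)
    print(n,np.round(cv2.phaseCorrelate(g(a),g(b)),2))
```

```text
fin top [[ 12.2 -22.6]
 [ 14.6  26.1]
 [ 24.8 -23.2]
 [ 27.5  27.1]] [19.775  1.85 ]
slot near/far edges [[-36.6 -38.2]
 [-37.9  35.2]
 [ 37.3 -35.5]
 [ 39.6  40.9]]
slot top [[ 39.5  39.6]
 [ 36.6 -38.9]
 [-36.8 -39. ]
 [-37.9  37.8]]
fin top from top [[ 23.6  23.5]
 [ 22.3 -23.2]
 [ 11.5 -23. ]
 [ 12.9  24.5]]Traceback (most recent call last):
  File "<stdin>", line 14, in <module>
    return _wrapfunc(a, 'round', decimals=decimals, out=out)
    return _wrapit(obj, method, *args, **kwds)
    conv = _array_converter(obj)
ValueError: setting an array element with a sequence. The requested array has an inhomogeneous shape after 1 dimensions. The detected shape was (2,) + inhomogeneous part.
```

Run:
```python
from h import *
from station import ticket
a=cv2.imread('pics/top0.png');b=cv2.imread('pics/t9.png')
for n,(x,y,w,h) in dict(jar=(155,125,50,45),bottle=(240,115,55,55),box=(310,110,85,65),driver=(258,262,30,85)).items():
    g=lambda i:cv2.cvtColor(i[y:y+h,x:x+w],cv2.COLOR_BGR2GRAY).astype(np.float32)
    (dx,dy),q=cv2.phaseCorrelate(g(a),g(b)); print(n,round(dx,2),round(dy,2),round(q,2))
print(ticket.job_done())
```

```text
jar 0.04 0.47 1.03
bottle -0.05 -0.0 0.99
box -0.04 -0.05 1.0
driver -0.02 0.01 1.03
the job is handed in; nothing more can be done
None
```

The cartridge is in the lamp house, lying flat, against the end wall as far as I can measure, and released. I handed the job in at about 18 s of robot time, and the hand-in gives no verdict.

**How it was done**
- **Tilt:** The moves cannot tilt the tool, so I gripped the fin across its 50 mm width instead of along x as suggested. I then levered the window end on the top edge of the house front until the cartridge sat at about 41°.
- **Insertion:** The long end went in along its slope and touched the bay floor. By the tool position and the fitted tilt it was then about 23 mm past the lip.
- **Righting:** My first attempt, dragging it upright in a light grip, failed. It slid without turning and pressed on the slot's far edge, with a wrist force of about 54 N. I backed off and opened the fingers, and it dropped flat.
- **Sliding home:** I gripped the fin again and slid the cartridge away from the robot. It met the end wall at about 10 N, and I let go and withdrew.

**Last checks**
- **Position:** The two cameras put the middle of the fin top at x of about 18 to 20 mm in the house frame, where home is 19. It is within about 2 mm of the middle sideways, and the fin looks upright.
- **End wall:** The contact itself is hidden under the cover. I judged it from the contact force and the fin position, which are good to about 2 mm.
- **Neighbours:** In the top view the bottle, box and screwdriver showed no shift. The jar shifted 0.5 pixel, about 1 mm, which is probably image noise.

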